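Shut the drop-front tote and tip its nuts into the pick corner

ROBOT

A 6-joint arm with a two-finger parallel gripper is mounted at the origin on the work surface. World frame = base frame: x ahead of the robot, y to its left, z up, the work surface at z = 0. Lengths are in m, angles in rad, forces in N, time in s.
With the tool pointing down it reaches from about 0.3 to 0.775 m from the base axis. Payload 14.6 kg.
Tool frame: the origin (TCP) lies midway between the tips of the shut fingers; the grasp point (between the pads) lies 19 mm behind it (ctrl.hold_point_z is the distance from the TCP to the grasp point, in m); z points along the fingers, x is the direction in which the jaws open and shut, and the axes are right-handed (so a half turn about z gives the same grasp; the last joint's range is limited). The gripper opens to 94 mm and grips with 3 to 60 N. Pads are 16 mm wide; open, the fingers measure 119 mm over their backs; the gripper's body (75 mm by 177 mm) begins 78 mm behind the grasp point.
Start: joints at [1.166, 0.3, 1.521, -0, 1.321, -0.067], TCP at [0.182, 0.519, 0.205] pointing down, gripper open.
Joint ranges: [-3.03, 3.03], [-0.79, 2.21], [0.23, 2.52], [-1.04, 4.18], [0, 3.07], [-2.55, 2.55]. Speed limits (rad/s): [2.22, 2.22, 2.57, 3.14, 3.14, 3.14].

INTERFACE

Orientations are given as [roll, pitch, yaw] about the fixed x, y, z axes, in that order (R = Rz(yaw) Ry(pitch) Rx(roll)).
In Python, from station import ctrl, viewer, ticket, nets gives the robot as it stands.
- The arm moves only by the tool carry_out, never from a script. Its argument "commands" is one flat list of numbers, 7 for each row, row after row: the closure, from -1 (fully open) to 1 (shut), so that 0 is half open, then the shift along the world's x, y, z in cm, then the turn, a rotation vector about the world's x, y, z in rad. In form: [gripper, tx, ty, tz, ax, ay, az, gripper, tx, ty, tz, ax, ay, az, ...]. A call has 1 to 12 rows; each row is the pose to reach, as a shift and turn from the pose measured when the call began; what a row does not reach only later rows make up. A row lasts 1/12 s, in which the tool goes at most 41.7 mm and 7.16 degrees, less where a joint would pass 70% of its speed; a pose out of reach is approached as far as the arm can. A call with a gripper value outside its range is refused whole. The fingers move at their own pace and stop on an object; "force" is the grip in N (left out, the last holds). Time passes only in rows, so rows that repeat a pose let the fingers close. It gives the time, the measured TCP pose, the force and the opening at its end, in the units of the state.
- ctrl.get_obs(): the state, without advancing time (a new reading comes with each control period).
- viewer.camera(name): name is "scene" or "side" or "wrist"; returns (picture, depth): 480x640x3 uint8, blue, green, red; 480x640 float32, m along the optical axis (not along the pixel's ray), 0 where there is no reading.
- viewer.camera_info(name): a dict with "fx", "fy", "cx", "cy" (pixels), "D" ([k1, k2, p1, p2, k3] as OpenCV has them; the pictures are not rectified), "R" (3x3) and "t" (3): a world point X has camera coordinates R X + t. Camera axes: x right, y down, z forward; pixel columns grow to the right and rows downward; lengths in m; the calibration is good to about 2 mm. A picture is of the moment at which its call begins: read the wrist's pose just before it. camera_info takes no time and is no camera call; for the wrist camera it gives the pose at the moment of the call.
- ticket.hand_in(): hands the job in, once; it reports no verdict.
Trained networks look in the newest picture that a camera, given by its name, has taken for a name from the list of things; names that differ only in an ending like _2 or _b are one class to them, and where a whole thing is asked for, a point or a joint stands for the part that bears it (a point fixed in the world has none). Each returns a list of dicts, best first, with "confidence" (0 to 1); they miss things now and then, are a little off and sometimes report something else, mostly with a low value. They report only what shows in the picture. A call takes as long as a camera call. They do not tell look-alikes from the thing itself.
- nets.silhouettes(camera, thing): "region" (480x640 bool, what is visible of it) and "extent" ([left, top, right, bottom] in pixels, round what is visible of it).
The state is a dict: "time_s": time; "qpos": joint angles; "joint_vel": joint speeds; "tau": joint torques, N m; "ee_pos": TCP position; "eef_rot": TCP orientation; "force": force on the tool from outside, world axes, zero at the start; "moment": the same for the moment, N m; "grip_width": finger opening in m.
Only numpy, scipy, OpenCV 4.12 (cv2) and the standard library are available. Lean on these libraries where they do the work, as an engineer would, in place of code of your own. Each camera call takes 0.05 s, during which the arm holds its last target. There are 200 camera calls.

TASK

Fold the parts tote's drop-front flap up until it stands upright and shuts the open front, then lift the tote by its grip tab and tilt it so that all three loose nuts slide into its front corner (at the flap end) on the side where the tall light-curtain post stands. The job ends holding: finish with the tote held still in the air by the gripper, clear of everything, tilted down towards that corner with the nuts gathered there. Leave the screwdriver and the white tile where they lie.

Things in the scene. Friction and masses are not known exactly. Their poses are not given: they have to be found in the camera images.
- tote: Grey plastic parts tote, loose, 0.32 kg, open on top. Outside 150 mm (its x) by 190 mm (its y), side and back walls 60 mm high, 4 mm thick, floor 5 mm thick. Origin: centre of its underside. Its x axis points from the open front (flap end, facing the robot give or take 20 degrees) to the back wall, y to its left side as the robot sees it, z up.
- tab (a point): Pinching point of the grip tab, tote x +77 mm, y 0, 83 mm above the underside; axes as the tote's. The tab is an upright plate on the back wall, 12 mm thick (tote x), 64 mm wide (tote y), standing 47 mm above the rim, top 107 mm above the underside, free in front and behind. Pinch it across its thickness from above; about 80 N holds the tote (0.5 kg with all in it) as it tilts.
- corner_left (a point): Inside corner of the tote floor at the flap end, left side (tote x -71 mm, y +91 mm, 5 mm above the underside). Axes as the tote's.
- corner_right (a point): Inside corner of the tote floor at the flap end, right side (tote x -71 mm, y -91 mm, 5 mm above the underside). Axes as the tote's.
- flap (a joint): Lean of the drop-front flap: 0 = upright against its stop, shutting the front; grows outward, away from the tote, to 1.3 rad. Starts at 0.4 to 0.8. The stiff hinge stays where it is left. About 0.5 to 1 N at its top edge folds it up: push the edge from the front, rising with it along its arc, since rubbing up a still finger can jam it. Over about 3 N at the stop slides the whole tote on its rubber feet.
- flap_hinge (a point): Middle of the flap's hinge line, along the tote's y, at the bottom of the open front: tote x -73 mm, 5 mm above the underside.
- flap_edge (a point): Middle of the flap's top edge, 56 mm from the hinge line. The flap is a grey plastic panel 178 mm wide and 4 mm thick with a 6 mm thick bead along this edge.
- nut0_center (a point): Centre of a plain steel hex nut, 24 mm across flats, 13 mm thick, 36 g, lying loose flat on the tote floor. Steel on this slick plastic begins to slide at about 9 to 14 degrees of slope, but 30 to 35 degrees straight down towards the corner is needed for it to slide on along a wall into the corner.
- nut1_center (a point): Centre of a plain steel hex nut, 24 mm across flats, 13 mm thick, 36 g, lying loose flat on the tote floor. Steel on this slick plastic begins to slide at about 9 to 14 degrees of slope, but 30 to 35 degrees straight down towards the corner is needed for it to slide on along a wall into the corner.
- nut2_center (a point): Centre of a plain steel hex nut, 24 mm across flats, 13 mm thick, 36 g, lying loose flat on the tote floor. Steel on this slick plastic begins to slide at about 9 to 14 degrees of slope, but 30 to 35 degrees straight down towards the corner is needed for it to slide on along a wall into the corner.
- post_base (a point): Centre of the foot of the light-curtain post, fixed: a slim upright square column, 36 mm wide and 240 mm tall, on a 90 mm square foot plate. It stands to the left (y > 0) or to the right (y < 0) of the tote and so tells which front corner is wanted.
- stopbox_base (a point): Centre of the underside of a fixed emergency-stop box, 75 mm square and 74 mm high with its mushroom button; it stands on the other side from the post. Keep clear.
- driver_grip (a point): Handle of a loose screwdriver lying near the robot's right-hand side. Not to be moved.
- tile: A loose white square tile, 100 x 100 x 8 mm, lying flat near the robot on its left; origin at the centre of its underside. Not to be moved.
Mind the look-alikes: they are no part of the job. Of the things that look like the part that bears post_base, the smaller one is meant.

How it is judged:
On the way, in this order (a step that is already met when the one before it is completed fails the run):
1. the flap is folded upright while the tote still stands on the table (value of joint flap below 0.12 rad and angle between tote's own z axis and vertical below 0.1 rad and height (world z) of tote below 0.01 m), for 0.2 s.
2. the tote is lifted clear of the table in the gripper with the flap up (height (world z) of each of corner_left, corner_right above 0.025 m and height (world z) of tab above 0.105 m and value of joint flap below 0.2 rad and contact force between the fingers and tote above 1 N), for 0.2 s.
At the end, for the whole second after the job is handed in: The fingers hold the tote, still, off post and stop box, tilted 0.3 to 1.2 rad, flap end and post side each at least 0.1 rad down, wanted inside corner over 25 mm above the table, flap within 0.2 rad of upright, and all three nut centres within 80 mm of that inside floor corner (((world y of post_base above 0 m and angle between tab's own y axis and vertical above 1.6708 rad and height (world z) of corner_left above 0.025 m and distance between each of nut0_center, nut1_center, nut2_center and corner_left below 0.08 m) or (world y of post_base below 0 m and angle between tab's own y axis and vertical below 1.4708 rad and height (world z) of corner_right above 0.025 m and distance between each of nut0_center, nut1_center, nut2_center and corner_right below 0.08 m)) and angle between tab's own x axis and vertical below 1.4708 rad and angle between tote's own z axis and vertical between 0.3 and 1.2 rad and value of joint flap below 0.2 rad and contact force between the fingers and tote above 1 N and contact force between tote and post below 0.2 N and contact force between tote and stopbox below 0.2 N and linear speed of tote below 0.03 m/s and angular speed of tote below 0.15 rad/s); the arm keeps its last pose, push and grip.
It fails at once if the screwdriver was moved (distance of driver_grip from where it was at the start of the episode above 0.04 m).
It fails at once if the white tile was moved (distance of tile from where it was at the start of the episode above 0.04 m).
It also fails if it takes over 58 s, if anything falls off the work surface, if the arm or the gripper's body presses on something with over 40 N, if the wrist force passes 120 N, or if a joint passes its speed limit or range.

## Working session

There is one attempt and no reset: what is moved stays moved. The work goes in short steps, Python scripts to look and compute and a tool call to move; the robot and the scene stay as the last step left them, time stands still between calls to the robot, and variables do not carry over. Pictures are saved under pics/ and viewed, about 8 in all and at most 12, crops included, and the job is handed in when it is done.

Besides the shell and the picture viewer there is one more tool, called after "Call:" as name(argument=value, ...), one argument or row to a line, values as JSON. carry_out: Moves the arm, as the interface text tells. Its arguments: {"type":"object","properties":{"commands":{"type":"array","items":{"type":"number"}},"force":{"type":"number"}},"required":["commands"]}

```bash
ls; mkdir -p pics
cat > h.py <<'E'
import numpy as np, cv2
from station import ctrl, viewer, ticket, nets
def cloud(cam):
    i0=viewer.camera_info(cam); im,d=viewer.camera(cam)
    return im,d,i0
def world(i,d,u,v):
    u=np.atleast_1d(u).astype(float);v=np.atleast_1d(v).astype(float)
    z=d[v.astype(int),u.astype(int)]
    K=np.array([[i['fx'],0,i['cx']],[0,i['fy'],i['cy']],[0,0,1]])
    p=cv2.undistortPoints(np.stack([u,v],1)[:,None],K,np.array(i['D'],float))[:,0]
    X=np.c_[p*z[:,None],z]
    return (X-np.array(i['t']))@np.array(i['R']),z
E
python3 - <<'E'
from h import *
o=ctrl.get_obs();print(o, ctrl.hold_point_z)
ims=[]
for c in ['scene','side']:
    im,d,i=cloud(c);ims.append(im)
    print(c,i['fx'],-np.array(i['R']).T@i['t'])
    for n in ['tote','post_base','flap','stopbox_base','tile','driver_grip','nut0_center']:
        for r in nets.silhouettes(c,n)[:5]:
            v,u=np.nonzero(r['region']);
            if len(u)<5: continue
            X,z=world(i,d,u,v);X=X[z>0]
            if len(X)<3: continue
            print(c,n,round(r['confidence'],2),r['extent'],np.round(np.median(X,0),3),np.round(np.percentile(X,2,axis=0),3),np.round(np.percentile(X,98,axis=0),3))
    cv2.imwrite(f'pics/{c}0.png',im)
E
```

```text
pics
{'time_s': 0.0, 'qpos': array([ 1.16638128e+00,  3.00455457e-01,  1.52158391e+00,  3.24249851e-05,
        1.32067898e+00, -6.66234007e-02]), 'joint_vel': array([-7.47051914e-04, -1.21384469e-03, -2.32061094e-03, -2.38429119e-04,
       -8.62540772e-04, -7.13570496e-05]), 'tau': array([ 1.73142425e-04, -5.31802583e+01, -3.52741778e+01,  7.08356104e-02,
        2.43748137e-02, -1.00737564e-04]), 'ee_pos': array([0.18217757, 0.51867885, 0.20489371]), 'eef_rot': array([-3.14148637e+00,  1.12110215e-03,  1.23299670e+00]), 'force': array([-0.22854734, -0.02648536, -0.31407921]), 'moment': array([ 0.04148639, -0.03291427,  0.02569109]), 'grip_width': 0.09430035249941156} 0.0188
scene 569.2136623942185 [ 1.09862462 -0.48241676  1.17178513]
scene tote 0.7 [323.6, 213.8, 426.2, 314.3] [0.579 0.06  0.017] [ 0.493 -0.044  0.001] [0.689 0.164 0.105]
scene post_base 0.75 [462.0, 145.2, 541.3, 268.7] [0.733 0.321 0.122] [0.662 0.276 0.005] [0.782 0.381 0.324]
scene post_base 0.67 [430.9, 127.8, 475.9, 213.6] [0.564 0.355 0.086] [0.514 0.326 0.005] [0.597 0.407 0.242]
scene flap 0.93 [323.3, 2
[... 1219 characters left out ...]
0.042  0.01 ] [0.545 0.122 0.055]
side flap 0.31 [243.8, 233.2, 346.1, 322.7] [0.576 0.053 0.024] [ 0.492 -0.045  0.003] [0.686 0.169 0.098]
side stopbox_base 0.58 [262.3, 157.3, 292.6, 190.1] [ 0.53  -0.348  0.048] [ 0.491 -0.405  0.005] [ 0.563 -0.334  0.077]
side tile 0.62 [397.4, 311.2, 461.7, 361.8] [0.358 0.32  0.008] [0.306 0.265 0.002] [0.407 0.368 0.012]
side tile 0.16 [321.2, 292.4, 381.0, 403.1] [0.561 0.387 0.068] [0.51  0.33  0.002] [0.599 0.416 0.243]
side driver_grip 0.78 [335.9, 160.3, 346.7, 182.6] [ 0.334 -0.332  0.025] [ 0.308 -0.378  0.014] [ 0.353 -0.302  0.031]
side nut0_center 0.46 [272.8, 271.1, 282.3, 279.0] [0.631 0.032 0.02 ] [0.618 0.018 0.01 ] [0.641 0.041 0.024]
```

Run:
```python
from h import *
from scipy.optimize import minimize
for c in ['scene','side']:
    im,d,i=cloud(c)
    if c=='scene':
        cv2.imwrite('pics/scene_crop.png',cv2.resize(im[120:400,140:560],None,fx=1.9,fy=1.9,interpolation=cv2.INTER_CUBIC))
    v,u=np.mgrid[0:480,0:640].reshape(2,-1)
    m=d[v,u]>0;X,z=world(i,d,u[m],v[m])
    near=(np.abs(X[:,0]-.6)<.16)&(np.abs(X[:,1]-.06)<.16)
    X=X[near]
    tab=X[(X[:,2]>.085)&(X[:,2]<.125)]
    tt=X[(X[:,2]>.1)&(X[:,2]<.115)]
    rim=X[(X[:,2]>.054)&(X[:,2]<.066)]
    r=cv2.minAreaRect(tab[:,:2].astype(np.float32)*1000);print(c,'tab',len(tab),r,'top z',np.percentile(tab[:,2],95),'topmed',np.median(tt,0) if len(tt) else '')
    print('rim rect',len(rim),cv2.minAreaRect(rim[:,:2].astype(np.float32)*1000))
    # flap
    R=nets.silhouettes(c,'flap')[0]['region'];vv,uu=np.nonzero(R)
    F,z=world(i,d,uu,vv);F=F[z>0]
    # fit tote: rim points lie on U of walls: dist to mid-lines at y=±93, x=73
    def segd(P,a,b):
        a=np.array(a);b=np.array(b);t=np.clip(((P-a)@(b-a))/((b-a)@(b-a)),0,1)
        return np.linalg.norm(P-a-t[:,None]*(b-a),axis=1)
    def cost(p):
        c_,s=np.cos(p[2]),np.sin(p[2]);P=(rim[:,:2]-p[:2])@np.array([[c_,-s],[s,c_]])
        D=np.min([segd(P,(-.073,.093),(.073,.093)),segd(P,(-.073,-.093),(.073,-.093)),segd(P,(.073,-.093),(.073,.093))],axis=0)
        return np.mean(np.minimum(D,.012)**2)
    best=min((minimize(cost,[.6,.06,y],method='Nelder-Mead') for y in np.arange(-.5,.51,.1)),key=lambda q:q.fun)
    x,y,a=best.x;print('tote',best.x,best.fun**.5)
    c_,s=np.cos(a),np.sin(a);L=(F[:,:2]-[x,y])@np.array([[c_,-s],[s,c_]])
    k=(L[:,0]<-.06)&(np.abs(L[:,1])<.08)
    for lo in np.arange(.005,.065,.01):
        q=k&(F[:,2]>lo)&(F[:,2]<lo+.01)
        if q.sum()>5: print('flap z',lo,q.sum(),np.round(np.median(L[q,0]),4),np.round(np.percentile(L[q,0],[5,95]),4))
    print('tab from tote',x+.077*c_,y+.077*s,'hinge',x-.073*c_,y-.073*s)
```

```text
scene tab 209 ((674.6475830078125, 81.541748046875), (13.175110816955566, 66.79045104980469), 14.040343284606934) top z 0.1105815506318969 topmed [0.67533814 0.07952201 0.10683989]
rim rect 664 ((589.4189453125, 60.79017639160156), (188.0481414794922, 203.44564819335938), 14.694035530090332)
tote [0.60223246 0.06293527 0.25184098] 0.004532540065370599
flap z 0.005 122 -0.0783 [-0.0829 -0.0761]
flap z 0.015 214 -0.0838 [-0.0887 -0.0785]
flap z 0.024999999999999998 228 -0.0906 [-0.0954 -0.085 ]
flap z 0.034999999999999996 234 -0.097 [-0.1026 -0.0917]
flap z 0.04499999999999999 225 -0.1033 [-0.108  -0.0982]
flap z 0.054999999999999986 13 -0.1037 [-0.1065 -0.1018]
tab from tote 0.6768035221190702 0.0821226891677723 hinge 0.5315352251153854 0.04474459550785934
side tab 105 ((677.303466796875, 74.25489807128906), (13.113512992858887, 48.90582275390625), 14.644136428833008) top z 0.11140367112282248 topmed [0.67839207 0.07439229 0.10853891]
rim rect 624 ((586.9797973632812, 57.95857238769531), (180.19615173339844, 204.91015625), 14.659405708312988)
tote [0.60057972 0.06272541 0.25872856] 0.0049341825630230835
flap z 0.005 92 -0.0754 [-0.0791 -0.0728]
flap z 0.015 175 -0.08 [-0.0846 -0.0753]
flap z 0.024999999999999998 204 -0.0867 [-0.0921 -0.0809]
flap z 0.034999999999999996 218 -0.0931 [-0.0982 -0.0874]
flap z 0.04499999999999999 210 -0.0994 [-0.1041 -0.0945]
flap z 0.054999999999999986 25 -0.1008 [-0.1029 -0.0984]
tab from tote 0.6750168604898006 0.08242598290438408 hinge 0.5300094515615277 0.04404823732301032
```

View pics/scene_crop.png

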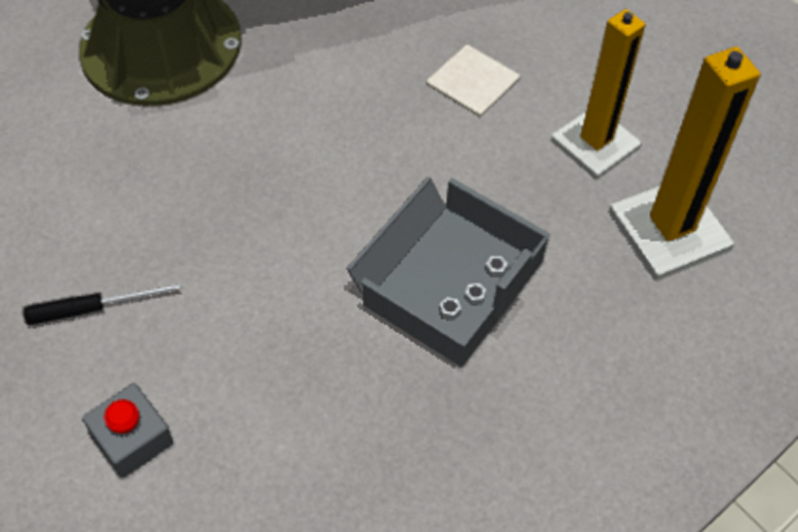

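The smaller post is at crop (600,85) and the bigger look-alike at (690,160). Both stand on the left, so I want the left corner. The tote is at crop (450,270) with its flap leaning about 0.57 rad, and the three nuts lie near the tab. The stop box at (125,415) and the screwdriver are on the right, clear of the work.

Call:
carry_out(
  commands=[1,27.4,-49.3,0,0,0,-0.98,1,27.4,-49.3,0,0,0,-0.98,1,27.4,-49.3,0,0,0,-0.98,1,27.4,-49.3,0,0,0,-0.98,1,27.4,-49.3,0,0,0,-0.98,1,27.4,-49.3,0,0,0,-0.98,1,27.4,-49.3,0,0,0,-0.98,1,27.4,-49.3,0,0,0,-0.98,1,27.4,-49.3,0,0,0,-0.98,1,27.4,-49.3,0,0,0,-0.98,1,27.4,-49.3,0,0,0,-0.98,1,27.4,-49.3,0,0,0,-0.98],
  force=20,
)

```text
time_s: 2.0
ee_pos: [0.4257, 0.0798, 0.2058]
eef_rot: [3.142, -0.001, 0.253]
force: [1.2, -0.1, 0.1]
grip_width: 0.0175
```

Call:
carry_out(
  commands=[1,0,0,0,0,0,0],
)

```text
time_s: 2.08
ee_pos: [0.4279, 0.075, 0.2058]
eef_rot: [3.141, -0.001, 0.248]
force: [0.1, 1.0, 0.5]
grip_width: 0.0107
```

Call:
carry_out(
  commands=[1,2.8,-4.9,-4,0,0,0,1,2.8,-4.9,-8,0,0,0,1,2.8,-4.9,-12,0,0,0,1,2.8,-4.9,-16,0,0,0,1,2.8,-4.9,-16,0,0,0,1,2.8,-4.9,-16,0,0,0,1,2.8,-4.9,-16,0,0,0,1,2.8,-4.9,-16,0,0,0],
)

```text
time_s: 2.75
ee_pos: [0.4568, 0.0262, 0.0474]
eef_rot: [3.14, -0.003, 0.248]
force: [0.5, 0.4, 0.1]
grip_width: 0.0004
```

Run:
```python
from h import *
im,d,i=cloud('side')
print(ctrl.get_obs()['ee_pos'],ctrl.get_obs()['force'])
im2,_,_=cloud('scene')
cv2.imwrite('pics/push.png',np.hstack([cv2.resize(im[170:350,210:410],(400,360)),cv2.resize(im2[180:360,280:480],(400,360))]))
```

```text
[0.45687615 0.02617429 0.04757639] [-0.29239071 -0.33691591  0.51225117]
```

View pics/push.png

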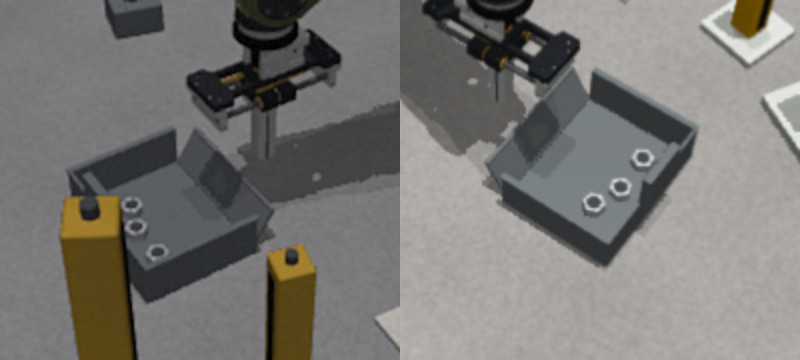

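Call:
carry_out(
  commands=[1,0.97,0.25,-0.5,0,0,0,1,1.94,0.5,-0.5,0,0,0,1,2.72,0.7,-0.5,0,0,0,1,3.0,0.77,-0.5,0,0,0,1,3.2,0.83,-0.4,0,0,0,1,3.4,0.88,-0.25,0,0,0,1,3.6,0.93,-0.15,0,0,0,1,3.78,0.97,-0.05,0,0,0,1,3.98,1.02,0.02,0,0,0,1,4.17,1.07,0.1,0,0,0,1,4.36,1.12,0.16,0,0,0,1,4.5,1.16,0.2,0,0,0],
)

```text
time_s: 3.85
ee_pos: [0.5027, 0.0379, 0.0506]
eef_rot: [3.139, -0.006, 0.248]
force: [-3.4, 0.3, 9.1]
grip_width: 0.0007
```

Call:
carry_out(
  commands=[1,0.15,0.04,0.03,0,0,0,1,0.29,0.08,0.06,0,0,0,1,0.4,0.1,0.07,0,0,0],
)

```text
time_s: 4.1
ee_pos: [0.5074, 0.0391, 0.0519]
eef_rot: [3.139, -0.007, 0.249]
force: [-3.0, 1.0, 10.1]
grip_width: 0.0003
```

Call:
carry_out(
  commands=[1,0.15,0.04,0.03,0,0,0,1,0.29,0.08,0.05,0,0,0],
)

```text
time_s: 4.27
ee_pos: [0.5107, 0.04, 0.0526]
eef_rot: [3.139, -0.007, 0.249]
force: [-0.8, -0.2, 4.8]
grip_width: 0.0005
```

```bash
cat > flap.py <<'E'
from h import *
from scipy.optimize import minimize
def segd(P,a,b):
    a=np.array(a);b=np.array(b);t=np.clip(((P-a)@(b-a))/((b-a)@(b-a)),0,1)
    return np.linalg.norm(P-a-t[:,None]*(b-a),axis=1)
def run():
  print(ctrl.get_obs()['ee_pos'],ctrl.get_obs()['force'])
  for c in ['scene','side']:
    im,d,i=cloud(c)
    v,u=np.mgrid[0:480,0:640].reshape(2,-1)
    m=d[v,u]>0;X,z=world(i,d,u[m],v[m])
    near=(np.abs(X[:,0]-.6)<.16)&(np.abs(X[:,1]-.06)<.16)
    X=X[near];rim=X[(X[:,2]>.054)&(X[:,2]<.066)]
    def cost(p):
        c_,s=np.cos(p[2]),np.sin(p[2]);P=(rim[:,:2]-p[:2])@np.array([[c_,-s],[s,c_]])
        D=np.min([segd(P,(-.073,.093),(.073,.093)),segd(P,(-.073,-.093),(.073,-.093)),segd(P,(.073,-.093),(.073,.093))],axis=0)
        return np.mean(np.minimum(D,.008)**2)
    x,y,a=minimize(cost,[.603,.064,.25],method='Nelder-Mead').x
    c_,s=np.cos(a),np.sin(a);L=(X[:,:2]-[x,y])@np.array([[c_,-s],[s,c_]])
    tt=X[(X[:,2]>.1)&(X[:,2]<.115)]
    print(c,'tote',np.round([x,y,a],4),'tabtop',np.median(tt,0) if len(tt) else '')
    k=(L[:,0]<-.055)&(L[:,0]>-.14)&(np.abs(L[:,1])<.085)&(np.abs(L[:,1])>.02)
    for lo in np.arange(.012,.065,.01):
        q=k&(X[:,2]>lo)&(X[:,2]<lo+.01)
        if q.sum()>5: print('flap z',lo,q.sum(),np.round(np.percentile(L[q,0],[5,50,95]),4))
    cv2.imwrite(f'pics/f_{c}.png',im)
run()
E
python3 flap.py
```

```text
[0.51066066 0.04002786 0.05263784] [-0.78486818 -0.24941347  4.7582982 ]
scene tote [0.6006 0.062  0.2556] tabtop [0.6729096  0.06927299 0.10741797]
flap z 0.012 58 [-0.0765 -0.0743 -0.0723]
flap z 0.022 58 [-0.0776 -0.0756 -0.0732]
flap z 0.032 64 [-0.0782 -0.0767 -0.0745]
flap z 0.041999999999999996 63 [-0.0793 -0.0775 -0.076 ]
flap z 0.05199999999999999 83 [-0.0833 -0.0795 -0.077 ]
flap z 0.061999999999999986 23 [-0.0817 -0.0797 -0.0772]
side tote [0.6004 0.0633 0.258 ] tabtop [0.67222783 0.05922082 0.10837291]
flap z 0.012 72 [-0.0744 -0.0727 -0.0702]
flap z 0.022 84 [-0.0764 -0.074  -0.0719]
flap z 0.032 79 [-0.0765 -0.0752 -0.0732]
flap z 0.041999999999999996 92 [-0.0779 -0.076  -0.0741]
flap z 0.05199999999999999 100 [-0.0818 -0.0774 -0.075 ]
flap z 0.061999999999999986 40 [-0.0803 -0.0779 -0.0756]
```

Call:
carry_out(
  commands=[1,0.15,0.04,0.02,0,0,0,1,0.3,0.08,0.03,0,0,0,1,0.45,0.12,0.04,0,0,0,1,0.45,0.12,0.04,0,0,0],
)

```text
time_s: 4.7
ee_pos: [0.5154, 0.0412, 0.0529]
eef_rot: [3.139, -0.007, 0.249]
force: [0.2, -0.2, 0.3]
grip_width: 0.0005
```

Call:
carry_out(
  commands=[1,0.15,0.04,0,0,0,0,1,0.25,0.06,0,0,0,0,1,0.25,0.06,0,0,0,0],
)

```text
time_s: 4.95
ee_pos: [0.5171, 0.0417, 0.0527]
eef_rot: [3.139, -0.005, 0.249]
force: [-8.2, -1.3, 7.5]
grip_width: 0.0003
```

```bash
python3 flap.py
```

```text
[0.51705206 0.04170808 0.05273943] [-8.19638262 -1.26587309  7.49296204]
scene tote [0.6008 0.0621 0.2589] tabtop [0.67277422 0.07093005 0.10688143]
flap z 0.012 50 [-0.0744 -0.0728 -0.0715]
flap z 0.022 39 [-0.0741 -0.0724 -0.071 ]
flap z 0.032 50 [-0.0738 -0.0726 -0.0707]
flap z 0.041999999999999996 46 [-0.0738 -0.0725 -0.0715]
flap z 0.05199999999999999 73 [-0.0768 -0.0732 -0.0711]
flap z 0.061999999999999986 31 [-0.0759 -0.073  -0.0709]
side tote [0.6011 0.0633 0.2563] tabtop [0.67235335 0.05628156 0.10818996]
flap z 0.012 56 [-0.0734 -0.0718 -0.0695]
flap z 0.022 68 [-0.0738 -0.0716 -0.0702]
flap z 0.032 70 [-0.0734 -0.0721 -0.0701]
flap z 0.041999999999999996 69 [-0.074  -0.0722 -0.0703]
flap z 0.05199999999999999 92 [-0.0753 -0.0718 -0.07  ]
flap z 0.061999999999999986 42 [-0.0747 -0.0724 -0.0693]
```

Call:
carry_out(
  commands=[1,-2.5,-0.6,0,0,0,0,1,-2.5,-0.6,0,0,0,0,0,-2.5,-0.6,4,0,0,0,-0.5,-2.5,-0.6,8,0,0,0,-1,-2.5,-0.6,11,0,0,0,-1,0,0,11,0,0,0,-1,4,1,11,0,0,0.01,-1,8,2,11,0,0,0.01,-1,12,3,11,0,0,0.01,-1,15.85,4.05,11,0,0,0.01,-1,15.85,4.05,11,0,0,0.01,-1,15.85,4.05,11,0,0,0.01],
)

```text
time_s: 6.05
ee_pos: [0.6762, 0.0826, 0.1601]
eef_rot: [3.14, -0.002, 0.259]
force: [0.0, 0.4, -0.1]
grip_width: 0.0637
```

Run:
```python
from h import *
im,d,i=cloud('wrist')
o=ctrl.get_obs();print(o['ee_pos'],o['eef_rot'],o['grip_width'])
v,u=np.mgrid[0:480,0:640].reshape(2,-1)
m=d[v,u]>0;X,z=world(i,d,u[m],v[m])
t=X[(X[:,2]>.1)&(X[:,2]<.113)&(abs(X[:,0]-.675)<.04)&(abs(X[:,1]-.08)<.05)]
if len(t)>5: print(len(t),cv2.minAreaRect(t[:,:2].astype(np.float32)*1000),t.mean(0))
im2,_,_=cloud('side')
cv2.imwrite('pics/pre.png',np.hstack([cv2.resize(im,(400,300)),cv2.resize(im2[150:300,200:400],(400,300))]))
```

```text
[0.67525262 0.08230156 0.16129861] [ 3.13967066e+00 -2.79519026e-03  2.58999520e-01] 0.06777135653291824
1964 ((672.7488403320312, 83.57547760009766), (11.999263763427734, 63.62712860107422), 14.41948413848877) [0.6722611  0.08510537 0.1084259 ]
```

View pics/pre.png

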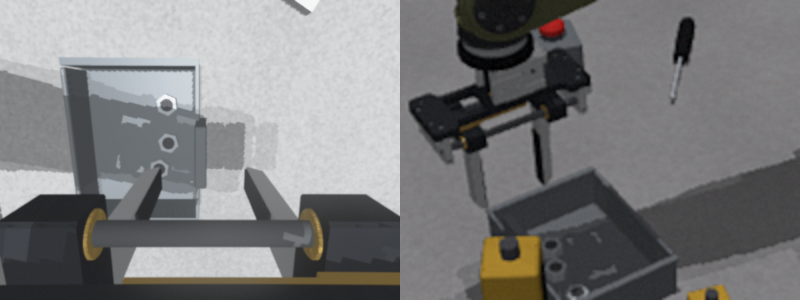

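Call:
carry_out(
  commands=[-1,-0.1,0.1,-1,0,0,0,-1,-0.1,0.1,-3,0,0,0,-1,-0.1,0.1,-5,0,0,0,-1,-0.1,0.1,-7,0,0,0,-1,-0.1,0.1,-9,0,0,0,-1,-0.1,0.1,-9.7,0,0,0,-1,-0.1,0.1,-9.7,0,0,0,-1,-0.1,0.1,-9.7,0,0,0],
)

```text
time_s: 6.82
ee_pos: [0.6738, 0.083, 0.0664]
eef_rot: [3.139, -0.005, 0.259]
force: [-0.3, -1.2, 0.5]
grip_width: 0.0937
```

Call:
carry_out(
  commands=[1,0,0,0,0,0,0,1,0,0,0,0,0,0,1,0,0,0,0,0,0,1,0,0,0,0,0,0,1,0,0,0,0,0,0,1,0,0,0,0,0,0,1,0,0,0,0,0,0,1,0,0,0,0,0,0,1,0,0,0,0,0,0,1,0,0,0,0,0,0,1,0,0,0,0,0,0,1,0,0,0,0,0,0],
  force=15,
)

```text
time_s: 7.82
ee_pos: [0.6738, 0.083, 0.0664]
eef_rot: [3.139, -0.005, 0.259]
force: [0.3, 0.5, -0.0]
grip_width: 0.0174
```

Call:
carry_out(
  commands=[1,0,0,0,0,0,0,1,0,0,0,0,0,0,1,0,0,0,0,0,0,1,0,0,0,0,0,0],
  force=80,
)

```text
time_s: 8.15
ee_pos: [0.6737, 0.083, 0.0665]
eef_rot: [3.139, -0.004, 0.259]
force: [0.7, -0.6, 3.2]
grip_width: 0.0115
```

Call:
carry_out(
  commands=[1,0,0,0,0,0,0,1,0,0,0.5,0,0,0,1,0,0,1.2,0,0,0,1,0,0,2.2,0,0,0,1,0,0,3.5,0,0,0,1,-0.5,-0.5,5,0,0,0,1,-1,-1,7,0,0,0,1,-1.5,-1.5,9,0,0,0,1,-2,-2,11,0,0,0,1,-2.5,-2.5,13,0,0,0,1,-3,-3,14.5,0,0,0,1,-3,-3,15,0,0,0],
)

```text
time_s: 9.15
ee_pos: [0.6439, 0.0522, 0.2204]
eef_rot: [3.138, -0.009, 0.258]
force: [0.3, 0.6, -4.0]
grip_width: 0.0117
```

Call:
carry_out(
  commands=[1,0,0,0,0,0,0,1,0,0,1,0,0,0,1,0,0,2,0,0,0,1,0,0,2,0,0,0],
)

```text
time_s: 9.48
ee_pos: [0.6446, 0.0525, 0.2424]
eef_rot: [3.138, -0.011, 0.258]
force: [-0.3, 0.1, -3.0]
grip_width: 0.0117
```

Run:
```python
from h import *
im,d,i=cloud('side')
o=ctrl.get_obs();print(o['qpos'],o['ee_pos'],o['eef_rot'],o['grip_width'],o['force'],o['moment'])
im2,_,_=cloud('scene')
cv2.imwrite('pics/lift.png',np.hstack([cv2.resize(im[130:370,180:420],(400,400)),cv2.resize(im2[130:370,280:520],(400,400))]))
```

```text
[ 2.51390532e-02  4.93471172e-01  1.17182161e+00 -1.32047963e-03
  1.46553622e+00 -2.32975873e-01] [0.64437981 0.05245858 0.24122949] [ 3.1378284  -0.01016924  0.25826574] 0.011605267294093956 [ 0.4140601   0.40638183 -3.99740493] [ 0.03657312 -0.20445022  0.01284465]
```

View pics/lift.png

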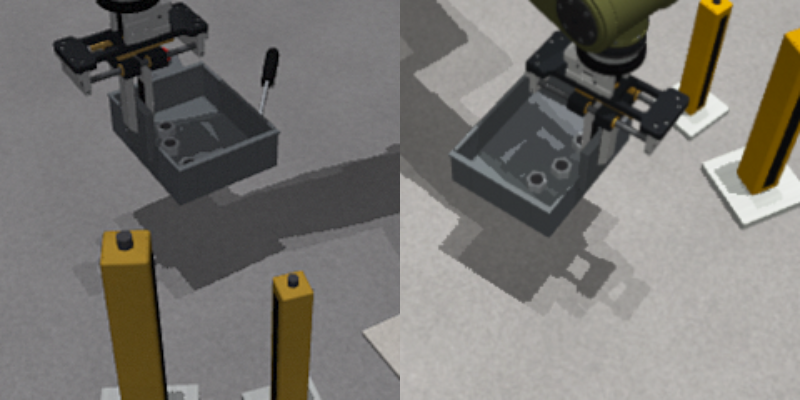

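Call:
carry_out(
  commands=[1,0,0,0,-0.015,-0.02,0,1,0,0,0,-0.03,-0.045,0,1,0,0,0,-0.05,-0.07,0,1,0,0,0,-0.065,-0.095,0,1,0,0,0,-0.08,-0.12,0,1,0,0,0,-0.1,-0.145,0,1,0,0,0,-0.12,-0.17,0,1,0,0,0,-0.135,-0.195,0,1,0,0,0,-0.15,-0.22,0,1,0,0,0,-0.17,-0.245,0,1,0,0,0,-0.19,-0.27,0,1,0,0,0,-0.205,-0.295,0],
)

```text
time_s: 10.58
ee_pos: [0.6438, 0.0527, 0.2393]
eef_rot: [2.858, -0.238, 0.293]
force: [-0.3, 0.4, -4.3]
grip_width: 0.0116
```

Call:
carry_out(
  commands=[1,0,0,0,-0.015,-0.02,0,1,0,0,0,-0.03,-0.045,0,1,0,0,0,-0.05,-0.07,0,1,0,0,0,-0.065,-0.095,0,1,0,0,0,-0.08,-0.12,0,1,0,0,0,-0.1,-0.145,0,1,0,0,0,-0.115,-0.165,0,1,0,0,0,-0.13,-0.185,0,1,0,0,0,-0.13,-0.185,0,1,0,0,0,-0.13,-0.185,0,1,0,0,0,-0.13,-0.185,0,1,0,0,0,-0.13,-0.185,0],
)

```text
time_s: 11.58
ee_pos: [0.6438, 0.0526, 0.2392]
eef_rot: [2.668, -0.372, 0.351]
force: [-0.5, -0.4, -4.7]
grip_width: 0.0114
```

```bash
cat > look.py <<'E'
from h import *
import sys
from scipy.spatial.transform import Rotation as Ro
o=ctrl.get_obs();print(o['time_s'],o['qpos'],o['ee_pos'],o['eef_rot'],o['grip_width'],o['force'])
# tote from tool assuming rigid grasp: at lift tool rpy below with tote level, yaw .2575
R0=Ro.from_euler('xyz',[3.139,-.005,.259]);Rt=Ro.from_euler('xyz',o['eef_rot'])
T0=Ro.from_euler('z',.2575);p0=np.array([.6737,.083,.0665]);tot0=np.array([.6737-.077*.967,.083-.077*.2546,0])
D=Rt*R0.inv();org=o['ee_pos']+D.apply(tot0-p0);RT=D*T0
cl=org+RT.apply([-.071,.091,.005]);print('tilt',np.arccos(RT.as_matrix()[2,2]),'axes z',RT.as_matrix()[2],'corner',cl,'minz of tote',min((org+RT.apply([a,b,0]))[2] for a in(-.08,.08) for b in(-.095,.095)))
ims=[]
for c in ['scene','side','wrist']:
    im,d,i=cloud(c);ims.append(im)
    for r in nets.silhouettes(c,'nut0_center')[:5]:
        v,u=np.nonzero(r['region'])
        if len(u)<5: continue
        X,z=world(i,d,u,v);X=X[z>0]
        if len(X)<3: continue
        P=RT.inv().apply(np.median(X,0)-org)
        print(c,'nut',round(r['confidence'],2),np.round(r['extent']),'tote frame',np.round(P,3),'to corner',np.round(np.linalg.norm(P-[-.071,.091,.005]),3))
cv2.imwrite(f'pics/{sys.argv[1]}.png',np.hstack([cv2.resize(ims[0][130:370,280:520],(400,400)),cv2.resize(ims[1][130:370,180:420],(400,400))]))
E
python3 look.py tilt
```

```text
11.5833 [ 0.19220688  0.28217862  1.57345883 -0.5269327   0.91641504  0.17946685] [0.64384125 0.0525747  0.23920975] [ 2.66840302 -0.37209918  0.35054008] 0.011433465040222749 [-0.52174129 -0.39959318 -4.72625878]
tilt 0.5878943428798836 axes z [ 0.36004889 -0.42184971  0.83211034] corner [0.52836359 0.06759224 0.09635889] minz of tote 0.08727049733975514
scene nut 0.54 [314. 203. 363. 235.] tote frame [-0.071  0.02   0.038] to corner 0.078
scene nut 0.51 [353. 227. 364. 236.] tote frame [-0.054  0.048  0.015] to corner 0.047
side nut 0.39 [305. 231. 314. 242.] tote frame [-0.052  0.053  0.016] to corner 0.043
wrist nut 0.77 [ 63. 140. 126. 192.] tote frame [-0.055  0.054  0.019] to corner 0.043
wrist nut 0.58 [ 65.  98. 124. 150.] tote frame [-0.051  0.078  0.018] to corner 0.028
```

View pics/tilt.png

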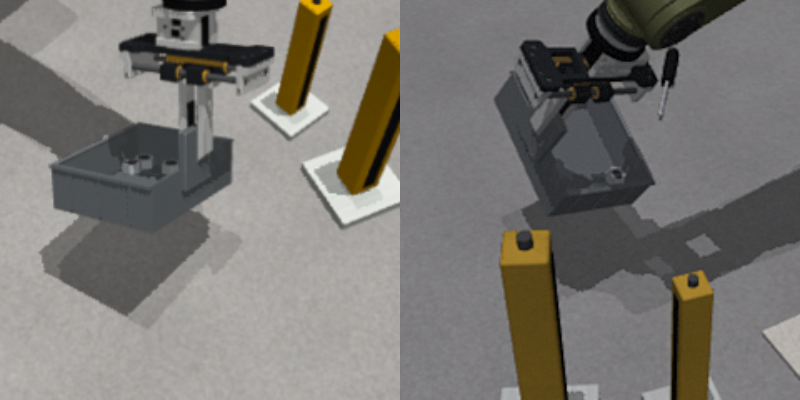

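Run:
```python
from h import *
im,d,i=cloud('wrist')
im2,_,_=cloud('scene')
cv2.imwrite('pics/w.png',np.hstack([im[:, :400],cv2.resize(im2[180:280,290:380],(400,480),interpolation=cv2.INTER_CUBIC)]))
```

```text
(no output)
```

View pics/w.png

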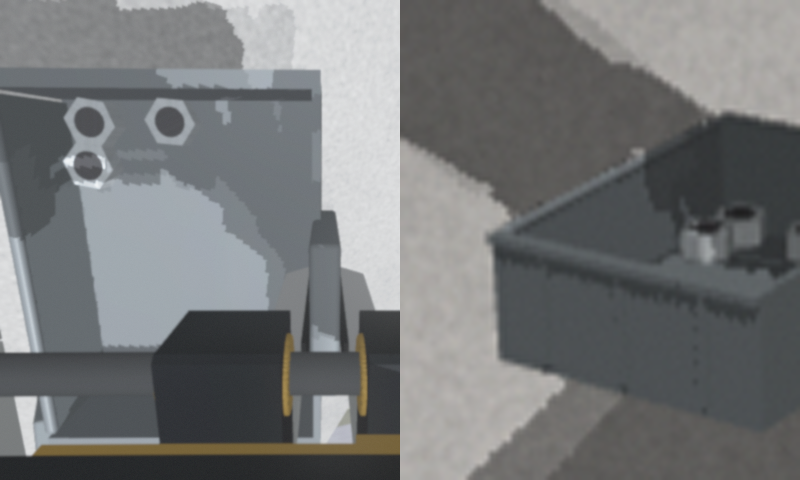

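Call:
carry_out(
  commands=[1,0,0,0,0.01,-0.03,0,1,0,0,0,0.02,-0.06,0,1,0,0,0,0.03,-0.1,0,1,0,0,0,0.04,-0.14,0,1,0,0,0,0.045,-0.17,0,1,0,0,0,0.045,-0.17,0,1,0,0,0,0.045,-0.17,0,1,0,0,0,0.045,-0.17,0,1,0,0,0,0.045,-0.17,0,1,0,0,0,0.045,-0.17,0],
)

```text
time_s: 12.82
ee_pos: [0.6439, 0.0527, 0.2394]
eef_rot: [2.649, -0.547, 0.359]
force: [0.5, 0.2, -5.2]
grip_width: 0.0115
```

```bash
python3 look.py tilt2
python3 - <<'E'
from h import *
im,d,i=cloud('wrist')
im2,_,_=cloud('scene')
cv2.imwrite('pics/w2.png',np.hstack([im[:, :400],cv2.resize(im2[180:280,290:380],(400,480),interpolation=cv2.INTER_CUBIC)]))
E
```

```text
12.8167 [ 0.18748077  0.21904188  1.70263048 -0.63721796  0.70943436  0.35269958] [0.64394662 0.05265679 0.23939907] [ 2.6490224  -0.5472062   0.35927116] 0.011537190122903863 [ 0.54457015  0.24572415 -5.16262054]
tilt 0.7134676247894288 axes z [ 0.51713165 -0.40111367  0.75609701] corner [0.55427177 0.07441578 0.07986239] minz of tote 0.0698232640350882
side nut 0.42 [297. 240. 305. 247.] tote frame [-0.051  0.05   0.016] to corner 0.046
wrist nut 0.68 [ 62. 142. 126. 191.] tote frame [-0.055  0.054  0.018] to corner 0.043
```

View pics/w2.png

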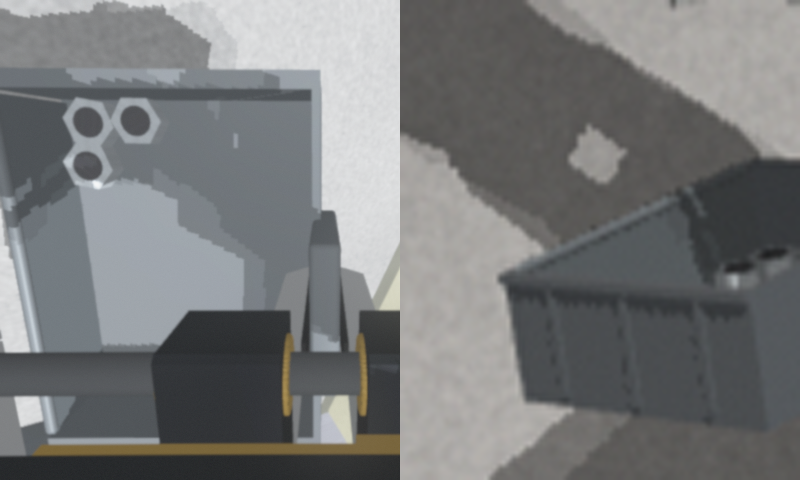

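All three nuts are now packed in the left front corner, at wrist pixels (90,120), (137,120) and (88,165). The flap is upright and nothing is moving.

```bash
python3 -c "
from station import ticket,ctrl
print(ctrl.get_obs()['joint_vel'].round(3)); print(ticket.hand_in())"
```

```text
[ 0.001  0.001  0.001 -0.     0.    -0.002]
the job is handed in; nothing more can be done
None
```

I folded the flap upright, lifted the tote by its tab, and tilted it towards the front-left corner. That is the post side: the smaller post stands on the left, as does the larger look-alike. I handed the job in at about 13 s on the robot clock.

**Final pose:** the tilt is about 0.71 rad, worked out from the tool pose. Flap end and left side are both well past 0.1 rad down. The wanted corner is about 80 mm above the table, and the arm is still.

**Nuts:** the last wrist picture shows all three packed in the corner. The first tilt (0.59 rad) left one nut short along the left wall, so I tilted the flap end about 0.17 rad further down. In the last check the network measured only one nut, 43 mm from the corner. I judged the other two by eye as touching it, within about 50 mm.

**Flap:** it measured upright within about 0.02 rad before the lift and looked upright in the last pictures. The last push against its stop reached 8 N, above the 3 N given, but the tote moved only about 1 mm.

**Not confirmed:** I asked for an 80 N grip although the stated range is 3 to 60 N, so the force actually applied is unknown. The tab did not slip, with the opening steady at 11.5 mm. I did not re-measure the tile and screwdriver at the end, but the arm never went near them.

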